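Restock the anaesthetic tray with its injection vials

TASK

Put the four injection vials back in the anaesthetic tray: they are the ones with a narrow neck and a crimped metal collar, and each goes upright in the holder well bored for its size, set down gently right to the bottom and never dropped or tipped over. Leave the screw-cap tablet bottle and the dropper bottle standing where they are.

Things in the scene. Friction and masses are not known exactly. Their poses are not given: they have to be found in the camera images.
- vial10_mid (a point): 10 ml injection vial, the smallest of the four: loose, upright amber glass with a blank paper label, 25 mm in diameter and 54 mm tall in all; straight-sided up to 36 mm, then a shoulder, a short narrow neck and a crimped aluminium collar 20 mm across with a grey rubber stopper in its middle. The point is on its axis, half-way up (27 mm above its underside); z points up the vial.
- vial20_mid (a point): 20 ml injection vial, the second smallest of the four: loose, upright amber glass with a blank paper label, 32 mm in diameter and 60 mm tall in all; straight-sided up to 40 mm, then a shoulder, a short narrow neck and a crimped aluminium collar 20 mm across with a grey rubber stopper in its middle. The point is on its axis, half-way up (30 mm above its underside); z points up the vial.
- vial50_mid (a point): 50 ml injection vial, the second largest of the four: loose, upright amber glass with a blank paper label, 43 mm in diameter and 74 mm tall in all; straight-sided up to 52 mm, then a shoulder, a short narrow neck and a crimped aluminium collar 20 mm across with a grey rubber stopper in its middle. The point is on its axis, half-way up (37 mm above its underside); z points up the vial.
- vial100_mid (a point): 100 ml injection vial, the largest of the four: loose, upright amber glass with a blank paper label, 52 mm in diameter and 95 mm tall in all; straight-sided up to 68 mm, then a shoulder, a short narrow neck and a crimped aluminium collar 32 mm across with a grey rubber stopper in its middle. The point is on its axis, half-way up (47.5 mm above its underside); z points up the vial.
- well10_floor (a point): centre of the floor (8 mm above table) of the 10 ml vial's well: a round cup of 31 mm bore, smallest of four, on a fixed white 80 mm square module, floor black. Bore straight for 10 mm, then flares 5 mm wider all round to the rim 16 mm above its floor. The modules stand 82 mm apart in a row along their y, order varies, in one steel tray (92 x 340, loop handles on its ends, rim 17 mm high). z up.
- well20_floor (a point): centre of the floor (8 mm above table) of the 20 ml vial's well: a round cup of 40 mm bore, second smallest of four, on a fixed white 80 mm square module, floor black. Bore straight for 10 mm, then flares 5 mm wider all round to the rim 16 mm above its floor. The modules stand 82 mm apart in a row along their y, order varies, in one steel tray (92 x 340, loop handles on its ends, rim 17 mm high). z up.
- well50_floor (a point): centre of the floor (8 mm above table) of the 50 ml vial's well: a round cup of 51 mm bore, second largest of four, on a fixed white 80 mm square module, floor black. Bore straight for 10 mm, then flares 5 mm wider all round to the rim 16 mm above its floor. The modules stand 82 mm apart in a row along their y, order varies, in one steel tray (92 x 340, loop handles on its ends, rim 17 mm high). z up.
- well100_floor (a point): centre of the floor (8 mm above table) of the 100 ml vial's well: a round cup of 60 mm bore, largest of four, on a fixed white 80 mm square module, floor black. Bore straight for 10 mm, then flares 5 mm wider all round to the rim 16 mm above its floor. The modules stand 82 mm apart in a row along their y, order varies, in one steel tray (92 x 340, loop handles on its ends, rim 17 mm high). z up.
- tablets_mid (a point): look-alike, to be left: a tablet bottle of the same amber glass, 45 mm in diameter and 81 mm tall, with a broad ribbed white screw cap (41 mm across, 18 mm high) almost as wide as the bottle. The point is on its axis, half-way up (40.5 mm); z up.
- drops_mid (a point): look-alike, to be left: a dropper bottle of the same amber glass, 32 mm in diameter and 84 mm tall in all (glass to 52 mm), topped by a white screw cap that tapers to a long thin nozzle. The point is on its axis, half-way up (42 mm); z up.

How it is judged:
By the outcome, as a careful person would: the job done as asked, in the order asked, and still so for the second after the job is handed in, with the robot touching nothing.
It also fails if it takes over 96 s, if anything falls off the work surface, if the arm or the gripper's body presses on something with over 40 N, if the wrist force passes 120 N, or if a joint passes its speed limit or range.

ROBOT

A 6-joint arm with a two-finger parallel gripper is mounted at the origin on the work surface. World frame = base frame: x ahead of the robot, y to its left, z up, the work surface at z = 0. Lengths are in m, angles in rad, forces in N, time in s.
With the tool pointing down it reaches from about 0.35 to 0.975 m from the base axis. Payload 17.4 kg.
Tool frame: the origin (TCP) lies between the finger pads; the fingertips stand bot.nose_length ahead of it and the grasp point (between the pads) lies 11 mm behind it (bot.nose_length is the distance from the TCP to the fingertips, in m); z points along the fingers, y is the line along which they close (so a half turn about z gives the same grasp; the last joint's range is limited). The gripper opens to 85 mm and grips with 20 to 120 N. Pads are 22 mm wide; open, the fingers measure 114 mm over their backs; the gripper's body (76 mm by 85 mm) begins 54 mm behind the grasp point. The pads swing forward as they close: fully open they stand 13 mm farther back than shut.
Start: joints at [1.096, 0.116, 1.442, -0, 1.584, -0.038], TCP at [0.286, 0.612, 0.239] pointing down, gripper open.
Joint ranges: [-2.83, 2.83], [-0.83, 2.19], [0.07, 2.5], [-1.14, 4.28], [0.01, 3], [-2.97, 2.97]. Speed limits (rad/s): [1.89, 1.89, 2.22, 3.14, 3.14, 3.14].

INTERFACE

Orientations are given as a unit quaternion [x, y, z, w].
In Python, from plant import state, viewer, bot, find_in gives the robot as it stands.
- The arm moves only by the tool apply_moves, never from a script. Its arguments are lists of equal length, an entry for each row: "claw": the finger opening in m, from 0 to 0.0854; "delta_pos": the shift along the tool's x, y, z in m, a list of three; "delta_rot": the turn, a rotation vector about the tool's x, y, z in rad, a list of three. A call has 1 to 20 rows; each row shifts and turns the commanded pose from where the row before left it, along the tool's axes as they then stand; what a row does not reach is not made up. A row lasts 1/12 s, in which the tool goes at most 41.7 mm and 7.16 degrees, less where a joint would pass 70% of its speed; a pose out of reach is approached as far as the arm can. A call with a gripper value outside its range is refused whole. The fingers move at their own pace and stop on an object; the grip force is fixed at half the most. Time passes only in rows, so rows that do not move let the fingers close. It gives the time, the measured TCP pose, the force, the opening and the grip force at its end, in the units of the state.
- state(): the state, without advancing time (a new reading comes with each control period).
- viewer.read_camera(name): name is "scene" or "side" or "wrist"; returns (picture, depth): 400x640x3 uint8, blue, green, red; 400x640 float32, m along the optical axis (not along the pixel's ray), 0 where there is no reading.
- viewer.camera_model(name): a dict with "fx", "fy", "cx", "cy" (pixels), "k1" (the pictures are not rectified: a ray, as slopes to the right and down, at radius r is drawn at 1 + k1 r^2 times it, then the intrinsics apply), "R" (3x3) and "t" (3): a world point X has camera coordinates R X + t. Camera axes: x right, y down, z forward; pixel columns grow to the right and rows downward; lengths in m; the calibration is good to about 2 mm. A picture is of the moment at which its call begins: read the wrist's pose just before it. camera_model takes no time and is no camera call; for the wrist camera it gives the pose at the moment of the call.
- bot.finish_job(): hands the job in; it is judged then, once.
Trained networks look in the newest picture that a camera, given by its name, has taken for a name from the list of things; names that differ only in an ending like _2 or _b are one class to them, and where a whole thing is asked for, a point or a joint stands for the part that bears it (a point fixed in the world has none). Each returns a list of dicts, best first, with "conf" (0 to 1); they miss things now and then, are a little off and sometimes report something else, mostly with a low value. They report only what shows in the picture. A call takes as long as a camera call.
- find_in(label, camera): "point" ([column, row] in pixels, amid what is visible of it).
The state is a dict: "time": time; "q": joint angles; "joint_velocities": joint speeds; "joint_efforts": joint torques, N m; "tool_pos": TCP position; "orientation": TCP orientation; "force": force on the tool from outside, world axes, zero at the start; "torque": the same for the moment, N m; "width": finger opening in m; "gripper_force": force on a finger pad.
Only numpy, scipy, OpenCV 4.12 (cv2) and the standard library are available. Lean on these libraries where they do the work, as an engineer would, in place of code of your own. Each camera call takes 0.05 s, during which the arm holds its last target. There are 200 camera calls.

## Working session

There is one attempt and no reset: what is moved stays moved. The work goes in short steps, Python scripts to look and compute and a tool call to move; the robot and the scene stay as the last step left them, time stands still between calls to the robot, and variables do not carry over. Pictures are saved under pics/ and viewed, at most 14 in all, crops included, and the job is handed in when it is done.

Besides the shell and the picture viewer there is one more tool, called after ">>>" as name(argument=value, ...) on one line, values as JSON. apply_moves: Moves the arm, as the interface text tells. Its arguments: {"type":"object","properties":{"claw":{"type":"array","items":{"type":"number"}},"delta_pos":{"type":"array","items":{"type":"array","items":{"type":"number"}}},"delta_rot":{"type":"array","items":{"type":"array","items":{"type":"number"}}}},"required":["claw","delta_pos","delta_rot"]}

```bash
ls; mkdir -p pics; python3 - <<'E'
from plant import state, viewer, bot, find_in
import cv2,numpy as np
print(state(), bot.nose_length)
for c in ("scene","side","wrist"):
    im,d=viewer.read_camera(c); cv2.imwrite(f"pics/{c}0.png",im); np.savez(f"{c}0.npz",im=im,d=d)
    print(c,viewer.camera_model(c))
E
```

```text
pics
{'time': 0.0, 'q': array([ 1.09617517e+00,  1.16441465e-01,  1.44225799e+00,  3.60406051e-05,
        1.58398531e+00, -3.77769920e-02]), 'joint_velocities': array([ 3.44754336e-05, -1.10573456e-04,  2.39852886e-03,  1.56652996e-04,
        5.69069309e-04,  1.84837047e-04]), 'joint_efforts': array([ 1.83669916e-03, -7.32010245e+01, -6.32463312e+01,  2.19658642e-05,
        6.64290361e-03, -5.29544536e-05]), 'tool_pos': array([0.28548348, 0.61145964, 0.2385967 ]), 'orientation': array([ 2.16689211e-01,  9.76240486e-01, -5.23666937e-04, -1.55804392e-04]), 'force': array([ 0.44604673, -1.05147673, -0.85219493]), 'torque': array([-0.0435452 , -0.03318763, -0.02963295]), 'gripper_force': 0.0, 'width': 0.08539711645894237} 0.008
scene {'fx': 492.60262450391815, 'fy': 492.60262450391815, 'cx': 311.5338554878118, 'cy': 205.17091907574275, 'k1': -0.08583601088005531, 'R': array([[ 6.99368084e-01,  7.14761294e-01,  7.58835884e-04],
       [ 4.62724794e-01, -4.51949808e-01, -7.62644830e-01],
       [-5.44766050e-01,  5.33720585e-01, -6.46817044e-01]]), 't': array([-0.361639  , -0.1929412 ,  1.41534519])}
side {'fx': 473.8285039731779, 'fy': 473.8285039731779, 'cx': 320.0439637755618, 'cy': 197.82016399213472, 'k1': -0.11447167800169748, 'R': array([[ 0.71539108, -0.698363  ,  0.02246589],
       [-0.35766967, -0.39363274, -0.84683273],
       [ 0.60023996,  0.59778122, -0.53138462]]), 't': array([-0.3891917 ,  0.25295496,  0.7042937 ])}
wrist {'fx': 332.7831993768677, 'fy': 332.7831993768677, 'cx': 323.19421020025675, 'cy': 200.04625433290954, 'k1': -0.022470939347977635, 'R': array([[ 4.23227273e-01,  9.06023419e-01, -4.90476722e-04],
       [ 8.71040436e-01, -4.06736709e-01,  2.75415701e-01],
       [ 2.49333580e-01, -1.16990661e-01, -9.61325102e-01]]), 't': array([-0.6745734 , -0.03749581,  0.3791101 ])}
```

View pics/scene0.png

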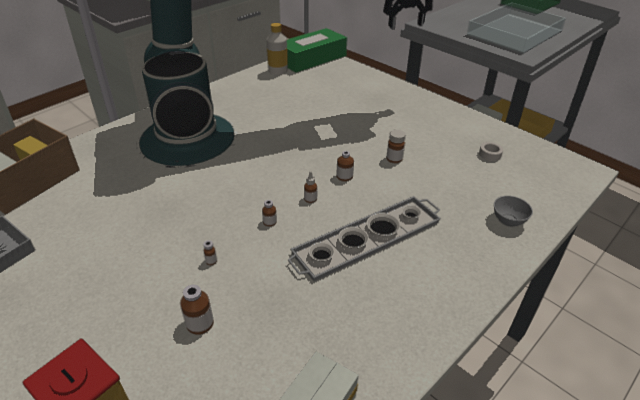

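View pics/side0.png

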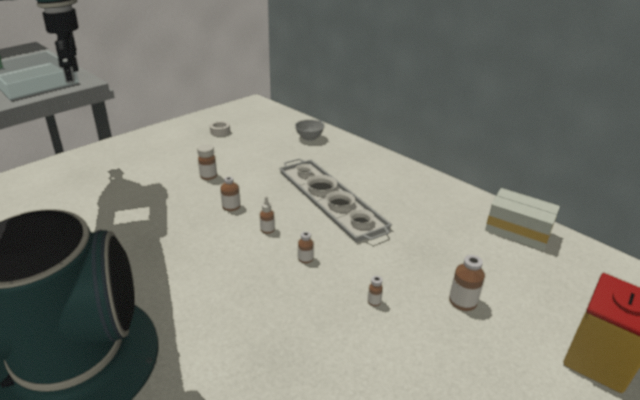

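```bash
python3 - <<'E'
from plant import find_in
for n in "vial10_mid vial20_mid vial50_mid vial100_mid well10_floor well20_floor well50_floor well100_floor tablets_mid drops_mid".split():
    for c in ("scene","side"):
        print(n,c,[(np_['conf'].__round__(2),[round(float(v)) for v in np_['point']]) for np_ in find_in(n,c)[:3]])
E
```

```text
vial10_mid scene [(0.63, [212, 252])]
vial10_mid side [(0.67, [372, 291]), (0.56, [318, 184]), (0.38, [468, 283])]
vial20_mid scene [(0.88, [272, 215]), (0.74, [346, 167]), (0.38, [381, 227])]
vial20_mid side [(0.9, [308, 246])]
vial50_mid scene [(0.79, [346, 168]), (0.61, [311, 188])]
vial50_mid side [(0.92, [231, 194])]
vial100_mid scene [(0.74, [196, 310])]
vial100_mid side [(0.75, [468, 285])]
well10_floor scene [(0.78, [410, 217])]
well10_floor side [(0.68, [301, 171]), (0.24, [270, 218])]
well20_floor scene [(0.63, [318, 259])]
well20_floor side [(0.79, [360, 218])]
well50_floor scene [(0.65, [350, 244])]
well50_floor side [(0.77, [342, 204])]
well100_floor scene [(0.85, [383, 228])]
well100_floor side [(0.69, [319, 186])]
tablets_mid scene [(0.59, [397, 148])]
tablets_mid side [(0.98, [205, 164])]
drops_mid scene [(0.77, [308, 189]), (0.35, [394, 146])]
drops_mid side [(0.95, [269, 218])]
```

The scene picture shows the vials at 100 (196,310), 10 (210,252), 20 (270,213) and 50 (345,166). The dropper is at (310,188) and the tablets at (396,147). The wells along the tray, left to right, are 20 (320,254), 50 (352,240), 100 (383,227) and 10 (411,214). The side view agrees with this. The detections match, so I'll triangulate next.

```bash
cat > h.py <<'E'
import numpy as np, cv2
from plant import state, viewer, bot, find_in
from scipy.spatial.transform import Rotation as Rn
def ray(m,p):
    K=np.array([[m['fx'],0,m['cx']],[0,m['fy'],m['cy']],[0,0,1.]])
    u=cv2.undistortPoints(np.array(p,float).reshape(-1,1,2),K,np.array([m['k1'],0,0,0]))[:,0]
    d=np.c_[u,np.ones(len(u))]@m['R']
    return -m['R'].T@m['t'], d
def onplane(m,p,z):
    o,d=ray(m,p); return o+d*((z-o[2])/d[:,2])[:,None]
def proj(m,X):
    c=np.atleast_2d(X)@m['R'].T+m['t']; s=c[:,:2]/c[:,2:]
    s=s*(1+m['k1']*(s**2).sum(1))[:,None]
    return s*[m['fx'],m['fy']]+[m['cx'],m['cy']]
def cloud(m,d):
    v,u=np.mgrid[:400,:640]; o,r=ray(m,np.c_[u.ravel(),v.ravel()])
    return (o+r*d.reshape(-1,1)).reshape(400,640,3)
E
python3 - <<'E'
from h import *
P={'v10':((212,252),(374,291)),'v20':((270,215),(307,247)),'v50':((346,167),(231,194)),'v100':((196,310),(467,284)),
'w10':((411,215),(303,171)),'w20':((320,256),(361,219)),'w50':((352,242),(341,204)),'w100':((383,228),(320,186)),'tab':((396,148),(206,164)),'drp':((310,189),(268,218))}
ms,md=viewer.camera_model('scene'),viewer.camera_model('side')
for n,(a,b) in P.items():
    o1,d1=ray(ms,[a]);o2,d2=ray(md,[b]);d1=d1[0];d2=d2[0]
    s=np.linalg.lstsq(np.c_[d1,-d2],o2-o1,rcond=None)[0]
    p,q=o1+d1*s[0],o2+d2*s[1]
    print(n,((p+q)/2).round(3),round(np.linalg.norm(p-q)*1000,1))
for c,m in(('scene',ms),('side',md)):
    C=cloud(m,np.load(c+'0.npz')['d']); 
    ok=(C[...,2]>.004)&(C[...,2]<.2)&(C[...,0]>.3)&(C[...,0]<1.1)
    n,l,st,ce=cv2.connectedComponentsWithStats(ok.astype(np.uint8))
    for i in range(1,n):
        if st[i,4]>60: q=C[l==i]; print(c,ce[i].round(),np.percentile(q,[2,98],axis=0).round(3).tolist(),np.median(q,0).round(3))
E
```

```text
v10 [ 0.45  -0.229  0.024] 3.9
v20 [ 0.446 -0.063  0.026] 0.6
v50 [0.447 0.191 0.032] 1.0
v100 [ 0.566 -0.344  0.042] 0.1
w10 [0.663 0.183 0.013] 3.3
w20 [ 0.608 -0.063  0.015] 4.4
w50 [0.626 0.017 0.011] 1.6
w100 [0.644 0.102 0.011] 2.8
tab [0.483 0.351 0.033] 0.9
drp [0.449 0.061 0.032] 2.9
scene [552.  36.] [[0.307, 1.039, 0.016], [0.584, 1.998, 0.121]] [0.453 1.364 0.068]
scene [396. 145.] [[0.399, 0.323, 0.005], [0.507, 0.431, 0.084]] [0.493 0.333 0.053]
scene [490. 151.] [[0.63, 0.519, 0.004], [0.688, 0.58, 0.03]] [0.66 0.54 0.02]
scene [345. 167.] [[0.43, 0.167, 0.005], [0.467, 0.203, 0.076]] [0.453 0.179 0.044]
scene [310. 189.] [[0.439, 0.046, 0.006], [0.465, 0.07, 0.082]] [0.455 0.055 0.041]
scene [512. 210.] [[0.792, 0.298, 0.005], [0.87, 0.382, 0.045]] [0.828 0.359 0.028]
scene [363. 237.] [[0.564, -0.114, 0.005], [0.706, 0.228, 0.025]] [0.634 0.042 0.01 ]
scene [269. 213.] [[0.433, -0.079, 0.006], [0.459, -0.052, 0.063]] [ 0.451 -0.07   0.038]
scene [210. 253.] [[0.443, -0.245, 0.005], [0.462, -0.224, 0.057]] [ 0.456 -0.237  0.034]
scene [196. 310.] [[0.553, -0.37, 0.007
[... 641 characters left out ...]
49]
side [336. 200.] [[0.561, -0.116, 0.005], [0.705, 0.228, 0.025]] [0.628 0.03  0.012]
side [230. 194.] [[0.422, 0.168, 0.006], [0.459, 0.199, 0.076]] [0.436 0.177 0.042]
side [522. 218.] [[0.794, -0.383, 0.007], [0.885, -0.259, 0.072]] [ 0.815 -0.322  0.06 ]
side [267. 217.] [[0.432, 0.046, 0.005], [0.459, 0.069, 0.079]] [0.442 0.054 0.039]
side [306. 247.] [[0.426, -0.079, 0.006], [0.454, -0.055, 0.062]] [ 0.435 -0.071  0.037]
side [467. 283.] [[0.539, -0.37, 0.007], [0.577, -0.324, 0.097]] [ 0.55  -0.351  0.059]
side [608. 335.] [[0.553, -0.629, 0.009], [0.646, -0.532, 0.138]] [ 0.561 -0.575  0.094]
side [375. 291.] [[0.436, -0.246, 0.006], [0.456, -0.224, 0.055]] [ 0.442 -0.238  0.035]
```

View pics/wrist0.png

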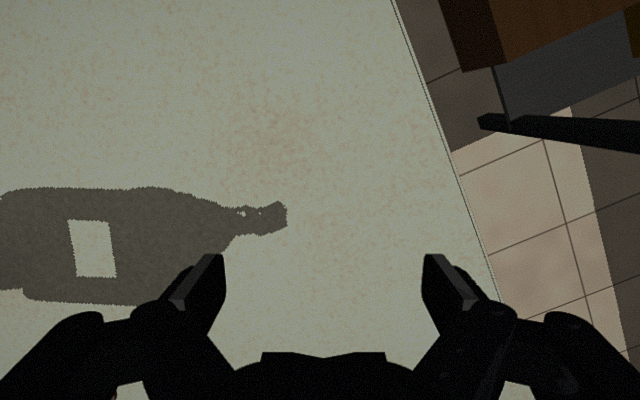

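```bash
cat > fit.py <<'E'
from h import *
from scipy.optimize import least_squares
C={c:cloud(viewer.camera_model(c),np.load(c+'0.npz')['d']) for c in('scene','side')}
V={'v10':(.447,-.235,.0125,.034),'v20':(.443,-.066,.016,.038),'v50':(.445,.184,.0215,.05),'v100':(.565,-.347,.026,.066),'tab':(.48,.34,.0225,.06),'drp':(.448,.058,.016,.05)}
for n,(x,y,r,h) in V.items():
    out=[]
    for sel in(['scene'],['side'],['scene','side']):
        P=np.concatenate([C[c].reshape(-1,3) for c in sel])
        P=P[(np.hypot(P[:,0]-x,P[:,1]-y)<r+.02)&(P[:,2]>.008)&(P[:,2]<h)]
        s=least_squares(lambda p:np.hypot(P[:,0]-p[0],P[:,1]-p[1])-r,[x,y],loss='soft_l1',f_scale=.002)
        out+=[s.x.round(4).tolist()]
    print(n,out)
for c in C:
    P=C[c].reshape(-1,3); P=P[(P[:,2]>.006)&(P[:,2]<.035)&(abs(P[:,0]-.635)<.11)&(abs(P[:,1]-.056)<.22)]
    r=cv2.minAreaRect((P[:,:2]*1000).astype(np.float32)); print(c,r)
    # rims z≈.024: circle centres along line, param: cx,cy,yaw
    Q=P[(P[:,2]>.0205)]
    Rr=np.array([.025,.0305,.035,.0205])
    def f(p):
        a=p[2]; d=np.array([-np.sin(a),np.cos(a)])
        ce=np.array(p[:2])+np.outer([-123,-41,41,123],d)*.001
        D=np.hypot(Q[:,None,0]-ce[:,0],Q[:,None,1]-ce[:,1])-Rr
        return abs(D).min(1)
    s=least_squares(f,[.635,.06,-.22],loss='soft_l1',f_scale=.002,diff_step=1e-4); p=s.x;d=np.array([-np.sin(p[2]),np.cos(p[2])])
    print(p,len(Q),np.median(abs(s.fun)),(p[:2]+np.outer([-123,-41,41,123],d)*.001).round(4).tolist())
E
python3 fit.py
```

```text
v10 [[0.4481, -0.2327], [0.4489, -0.2334], [0.4486, -0.233]]
v20 [[0.4419, -0.0627], [0.4428, -0.0629], [0.4424, -0.0627]]
v50 [[0.444, 0.19], [0.4439, 0.1904], [0.444, 0.1902]]
v100 [[0.5658, -0.3437], [0.5664, -0.3442], [0.5661, -0.3439]]
tab [[0.484, 0.3474], [0.483, 0.3474], [0.4835, 0.3473]]
drp [[0.4477, 0.0635], [0.449, 0.0633], [0.4484, 0.0635]]
scene ((649.6375732421875, 57.16766357421875), (383.91046142578125, 190.25706481933594), 88.6710433959961)
[ 0.63619385  0.05856589 -0.22735807] 622 0.0014584933733964908 [[0.6085, -0.0613], [0.627, 0.0186], [0.6454, 0.0985], [0.6639, 0.1784]]
side ((616.9359130859375, 62.4918212890625), (384.8536682128906, 144.187255859375), 79.1101303100586)
[ 0.63494453  0.05843117 -0.22924077] 505 0.0015503259341866464 [[0.607, -0.0614], [0.6256, 0.0185], [0.6443, 0.0984], [0.6629, 0.1782]]
```

Both cameras agree to about 1 mm. First I rotate so the fingers close along world x (yaw 0), which makes tool deltas = (dy, dx, -dz), and then head for the 10 ml vial.

>>> apply_moves(claw=[0.06, 0.06, 0.06, 0.06, 0.06, 0.06, 0.06, 0.06, 0.06, 0.06, 0.06, 0.06, 0.06, 0.06, 0.06, 0.06, 0.06, 0.06, 0.06, 0.06], delta_pos=[[0, 0, 0], [0, 0, 0], [0, 0, 0], [0, 0, 0], [0, 0, 0], [0, 0, 0], [0, 0, 0], [0, 0, 0], [0, 0, 0], [0, 0, 0], [-0.02, 0.004, 0], [-0.035, 0.007, 0], [-0.035, 0.007, 0], [-0.035, 0.007, 0], [-0.035, 0.007, 0], [-0.035, 0.007, 0], [-0.035, 0.007, 0], [-0.035, 0.007, 0], [-0.035, 0.007, 0], [-0.035, 0.007, 0]], delta_rot=[[0, 0, 0.1134], [0, 0, 0.1134], [0, 0, 0.1134], [0, 0, 0.1134], [0, 0, 0.1134], [0, 0, 0.1134], [0, 0, 0.1134], [0, 0, 0.1134], [0, 0, 0.1134], [0, 0, 0.1134], [0, 0, 0], [0, 0, 0], [0, 0, 0], [0, 0, 0], [0, 0, 0], [0, 0, 0], [0, 0, 0], [0, 0, 0], [0, 0, 0], [0, 0, 0]])

```text
time: 2.82
tool_pos: [0.3524, 0.275, 0.2394]
orientation: [0.707, 0.707, 0.0, 0.0]
force: [0.6, -0.2, -1.1]
width: 0.0603
gripper_force: 0.0
```

>>> apply_moves(claw=[0.06, 0.06, 0.06, 0.06, 0.06, 0.06, 0.06, 0.06, 0.06, 0.06, 0.06, 0.06, 0.06, 0.06, 0.06, 0.06, 0.06, 0.06], delta_pos=[[-0.033, 0.0062, 0.006], [-0.033, 0.0062, 0.006], [-0.033, 0.0062, 0.006], [-0.033, 0.0062, 0.006], [-0.033, 0.0062, 0.006], [-0.033, 0.0062, 0.006], [-0.033, 0.0062, 0.006], [-0.033, 0.0062, 0.006], [-0.033, 0.0062, 0.006], [-0.033, 0.0062, 0.006], [-0.033, 0.0062, 0.006], [-0.033, 0.0062, 0.006], [-0.033, 0.0062, 0.006], [-0.033, 0.0062, 0.006], [-0.033, 0.0062, 0.006], [-0.013, 0.003, 0.006], [0, 0, 0], [0, 0, 0]], delta_rot=[[0, 0, 0], [0, 0, 0], [0, 0, 0], [0, 0, 0], [0, 0, 0], [0, 0, 0], [0, 0, 0], [0, 0, 0], [0, 0, 0], [0, 0, 0], [0, 0, 0], [0, 0, 0], [0, 0, 0], [0, 0, 0], [0, 0, 0], [0, 0, 0], [0, 0, 0], [0, 0, 0]])

```text
time: 4.32
tool_pos: [0.4483, -0.2315, 0.1428]
orientation: [0.708, 0.707, -0.0, -0.001]
force: [-0.7, 0.2, 0.1]
width: 0.0599
gripper_force: 0.0
```

```bash
cat > look.py <<'E'
import sys
from h import *
print(state()['tool_pos'].round(4))
m=viewer.camera_model('wrist'); im,d=viewer.read_camera('wrist'); cv2.imwrite(f'pics/{sys.argv[1]}.png',im); np.savez(sys.argv[1]+'.npz',d=d)
C=cloud(m,d)
print('cam',(-m['R'].T@m['t']).round(3))
ok=(C[...,2]>.006)&(C[...,2]<.11)&(d>0)
n,l,st,ce=cv2.connectedComponentsWithStats(ok.astype(np.uint8))
for i in range(1,n):
    if st[i,4]>100: q=C[l==i]; print(ce[i].round(),st[i],np.percentile(q,[2,98],axis=0).round(3).tolist())
E
python3 look.py w1
```

```text
[ 0.4483 -0.2315  0.1428]
cam [ 0.45  -0.163  0.279]
[538.  22.] [ 462    0  144   67 4992] [[0.554, -0.131, 0.007], [0.647, -0.088, 0.019]]
[324. 202.] [ 308  181   33   45 1180] [[0.439, -0.243, 0.01], [0.462, -0.223, 0.057]]
[464. 294.] [443 283  40  24 329] [[0.561, -0.326, 0.007], [0.585, -0.319, 0.039]]
[473. 381.] [453 362  46  38 809] [[0.548, -0.365, 0.072], [0.568, -0.337, 0.097]]
```

View pics/w1.png

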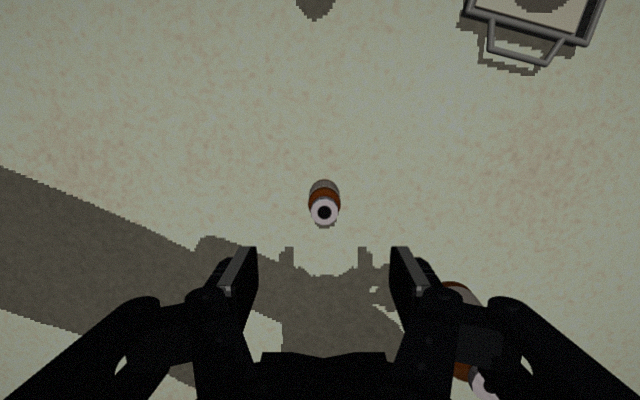

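The wrist view shows the 10 ml vial centred between the fingers, with its stopper at (324,212). I descend and grip.

>>> apply_moves(claw=[0.06, 0.06, 0.06, 0.06, 0.06, 0.06, 0.06, 0.06, 0.06, 0.015, 0.015, 0.015, 0.015, 0.015, 0.015, 0.015, 0.015], delta_pos=[[-0.0015, 0.001, 0.01], [0, 0, 0.02], [0, 0, 0.02], [0, 0, 0.02], [0, 0, 0.02], [0, 0, 0.015], [0, 0, 0.008], [0, 0, 0.002], [0, 0, 0], [0, 0, 0], [0, 0, 0], [0, 0, 0], [0, 0, 0], [0, 0, 0], [0, 0, 0], [0, 0, 0], [0, 0, 0]], delta_rot=[[0, 0, 0], [0, 0, 0], [0, 0, 0], [0, 0, 0], [0, 0, 0], [0, 0, 0], [0, 0, 0], [0, 0, 0], [0, 0, 0], [0, 0, 0], [0, 0, 0], [0, 0, 0], [0, 0, 0], [0, 0, 0], [0, 0, 0], [0, 0, 0], [0, 0, 0]])

```text
time: 5.78
tool_pos: [0.45, -0.2332, 0.0294]
orientation: [0.707, 0.707, 0.0, 0.001]
force: [-1.9, 1.1, 5.1]
width: 0.0223
gripper_force: 58.5
```

```bash
python3 - <<'E'
from h import *
for c in ("side",):
    im,d=viewer.read_camera(c); cv2.imwrite("pics/s1.png",cv2.resize(im[170:350,270:500],None,fx=3,fy=3))
E
```

```text
(no output)
```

View pics/s1.png

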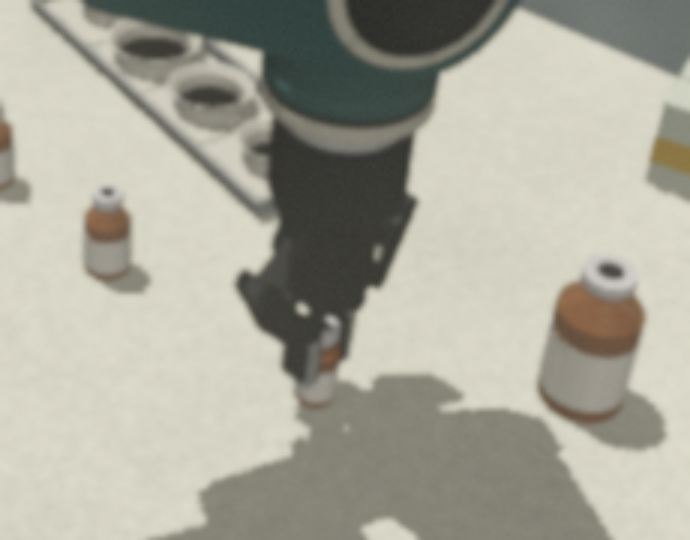

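The side crop shows the 10 ml vial upright in the fingers at about (315,365), gripped with 58 N. I lift it and carry it over well10.

>>> apply_moves(claw=[0.015, 0.015, 0.015, 0.015, 0.015, 0.015, 0.015, 0.015], delta_pos=[[0, 0, -0.003], [0, 0, -0.008], [0, 0, -0.018], [0, 0, -0.025], [0, 0, -0.025], [0, 0, -0.018], [0, 0, -0.01], [0, 0, -0.003]], delta_rot=[[0, 0, 0], [0, 0, 0], [0, 0, 0], [0, 0, 0], [0, 0, 0], [0, 0, 0], [0, 0, 0], [0, 0, 0]])

```text
time: 6.5
tool_pos: [0.4501, -0.2332, 0.1406]
orientation: [0.707, 0.707, 0.0, 0.001]
force: [0.5, 0.3, 0.3]
width: 0.0224
gripper_force: 58.8
```

>>> apply_moves(claw=[0.015, 0.015, 0.015, 0.015, 0.015, 0.015, 0.015, 0.015, 0.015, 0.015, 0.015, 0.015, 0.015, 0.015, 0.015, 0.015, 0.015, 0.015], delta_pos=[[0.01, 0.0052, 0], [0.02, 0.0104, 0], [0.03, 0.0156, 0], [0.03, 0.0156, 0], [0.03, 0.0156, 0], [0.03, 0.0156, 0], [0.03, 0.0156, 0], [0.03, 0.0156, 0], [0.03, 0.0156, 0], [0.03, 0.0156, 0], [0.03, 0.0156, 0], [0.03, 0.0156, 0], [0.03, 0.0156, 0], [0.02, 0.0104, 0], [0.02, 0.0104, 0], [0.0115, 0.0054, 0], [0, 0, 0], [0, 0, 0]], delta_rot=[[0, 0, 0], [0, 0, 0], [0, 0, 0], [0, 0, 0], [0, 0, 0], [0, 0, 0], [0, 0, 0], [0, 0, 0], [0, 0, 0], [0, 0, 0], [0, 0, 0], [0, 0, 0], [0, 0, 0], [0, 0, 0], [0, 0, 0], [0, 0, 0], [0, 0, 0], [0, 0, 0]])

```text
time: 8.0
tool_pos: [0.6624, 0.179, 0.137]
orientation: [0.707, 0.707, -0.001, -0.0]
force: [-0.3, 0.3, 0.2]
width: 0.0226
gripper_force: 58.8
```

```bash
python3 look.py w2
```

```text
[0.6624 0.179  0.137 ]
cam [0.664 0.248 0.273]
[584.  13.] [ 526    0  114   33 2811] [[0.799, 0.295, 0.008], [0.863, 0.321, 0.044]]
[323. 172.] [ 244  102  155  192 3836] [[0.6, 0.105, 0.008], [0.717, 0.246, 0.019]]
[323. 188.] [ 268  135  115  109 8479] [[0.623, 0.143, 0.007], [0.705, 0.219, 0.025]]
[ 39. 187.] [   0  154   87   70 4657] [[0.445, 0.171, 0.008], [0.467, 0.21, 0.065]]
[275. 244.] [258 230  43  47 571] [[0.608, 0.109, 0.006], [0.642, 0.144, 0.01]]
[310. 336.] [ 286  296   52   62 1598] [[0.631, 0.018, 0.007], [0.673, 0.069, 0.025]]
[ 70. 335.] [  20  298   91   83 3098] [[0.441, 0.052, 0.008], [0.465, 0.078, 0.083]]
[341. 333.] [331 305  21  52 382] [[0.672, 0.022, 0.007], [0.687, 0.074, 0.018]]
```

View pics/w2.png

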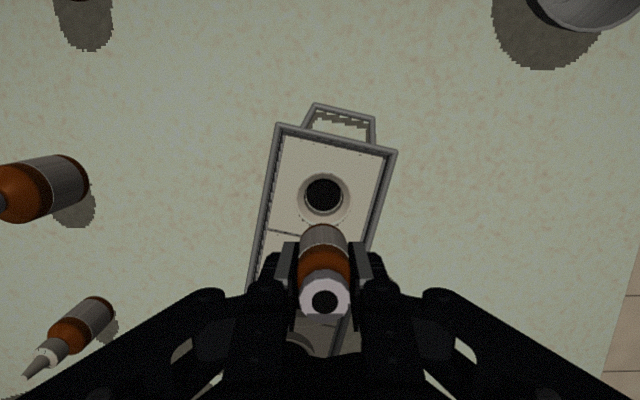

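The wrist view shows the vial upright in the fingers with its stopper at (324,300). Well10 is empty at (323,195). I check the well centre against the vial axis.

```bash
python3 - <<'E'
from h import *
m=viewer.camera_model('wrist')
im=cv2.imread('pics/w2.png')
g=im.max(2); k=(g<60).astype(np.uint8); n,l,st,ce=cv2.connectedComponentsWithStats(k[150:240,280:370])
i=l[195-150,323-280]; c=ce[i]+[280,150]; print('black floor',c,st[i],onplane(m,[c],.008).round(4))
for r,name in((im[275:330,290:360],'st'),):
    k=(r.max(2)>150).astype(np.uint8); n,l,st,ce=cv2.connectedComponentsWithStats(k); j=1+st[1:,4].argmax(); s=st[j]; c=[290+s[0]+s[2]/2-.5,275+s[1]+s[3]/2-.5]; print(c,s,onplane(m,[c],.1616).round(4))
E
```

```text
black floor [322.86398259 193.90206746] [ 24  28  37  33 919] [[0.6634 0.1766 0.008 ]]
[np.float64(318.5), np.float64(288.5)] [25 11  8  6 16] [[0.6621 0.1806 0.1616]]
```

>>> apply_moves(claw=[0.015, 0.015, 0.015, 0.015, 0.015, 0.015, 0.015, 0.015, 0.015, 0.015, 0.015], delta_pos=[[-0.001, 0.001, 0.01], [0, 0, 0.02], [0, 0, 0.02], [0, 0, 0.02], [0, 0, 0.012], [0, 0, 0.007], [0, 0, 0.003], [0, 0, 0.002], [0, 0, 0.002], [0, 0, 0], [0, 0, 0]], delta_rot=[[0, 0, 0], [0, 0, 0], [0, 0, 0], [0, 0, 0], [0, 0, 0], [0, 0, 0], [0, 0, 0], [0, 0, 0], [0, 0, 0], [0, 0, 0], [0, 0, 0]])

```text
time: 8.97
tool_pos: [0.6642, 0.1777, 0.0429]
orientation: [0.707, 0.707, 0.0, 0.0]
force: [-0.5, 1.1, -1.3]
width: 0.0227
gripper_force: 59.0
```

>>> apply_moves(claw=[0.015, 0.015, 0.015, 0.015, 0.015, 0.015], delta_pos=[[0, 0, 0.001], [0, 0, 0.001], [0, 0, 0.001], [0, 0, 0.001], [0, 0, 0], [0, 0, 0]], delta_rot=[[0, 0, 0], [0, 0, 0], [0, 0, 0], [0, 0, 0], [0, 0, 0], [0, 0, 0]])

```text
time: 9.47
tool_pos: [0.6639, 0.1776, 0.0381]
orientation: [0.707, 0.707, -0.0, -0.0]
force: [-1.2, 0.0, -1.7]
width: 0.0226
gripper_force: 59.0
```

>>> apply_moves(claw=[0.015, 0.015, 0.015, 0.015], delta_pos=[[0, 0, 0.0007], [0, 0, 0.0007], [0, 0, 0], [0, 0, 0]], delta_rot=[[0, 0, 0], [0, 0, 0], [0, 0, 0], [0, 0, 0]])

```text
time: 9.8
tool_pos: [0.664, 0.1777, 0.0375]
orientation: [0.707, 0.707, 0.0, 0.0]
force: [-3.2, 0.4, 5.2]
width: 0.0224
gripper_force: 59.7
```

The contact force and height both say it is on the floor. I release and rise.

>>> apply_moves(claw=[0.024, 0.027, 0.032, 0.04, 0.05, 0.05, 0.05, 0.05, 0.05, 0.06, 0.06, 0.06, 0.06, 0.06, 0.06], delta_pos=[[0, 0, 0], [0, 0, 0], [0, 0, 0], [0, 0, 0], [0, 0, 0], [0, 0, 0], [0, 0, -0.003], [0, 0, -0.01], [0, 0, -0.02], [0, 0, -0.025], [0, 0, -0.025], [0, 0, -0.02], [0, 0, -0.005], [0, 0, 0], [0, 0, 0]], delta_rot=[[0, 0, 0], [0, 0, 0], [0, 0, 0], [0, 0, 0], [0, 0, 0], [0, 0, 0], [0, 0, 0], [0, 0, 0], [0, 0, 0], [0, 0, 0], [0, 0, 0], [0, 0, 0], [0, 0, 0], [0, 0, 0], [0, 0, 0]])

```text
time: 11.05
tool_pos: [0.6638, 0.1776, 0.1445]
orientation: [0.707, 0.707, -0.0, -0.0]
force: [0.8, 0.2, -0.2]
width: 0.06
gripper_force: 0.0
```

```bash
python3 look.py w3; python3 - <<'E'
import cv2
cv2.imwrite('pics/w3c.png',cv2.resize(cv2.imread('pics/w3.png')[80:380,190:460],None,fx=2,fy=2))
E
```

```text
[0.6638 0.1776 0.1445]
cam [0.665 0.247 0.28 ]
[575.  13.] [ 517    0  120   33 2765] [[0.799, 0.295, 0.008], [0.864, 0.321, 0.044]]
[331. 191.] [ 252  100  143  258 4342] [[0.609, 0.027, 0.007], [0.717, 0.246, 0.019]]
[308. 245.] [  245   133   135   230 18997] [[0.6, 0.019, 0.007], [0.701, 0.215, 0.063]]
[ 41. 184.] [   0  152   90   67 4716] [[0.443, 0.17, 0.009], [0.467, 0.21, 0.073]]
[ 72. 327.] [  26  292   89   80 2456] [[0.441, 0.06, 0.008], [0.465, 0.078, 0.083]]
```

View pics/w3c.png

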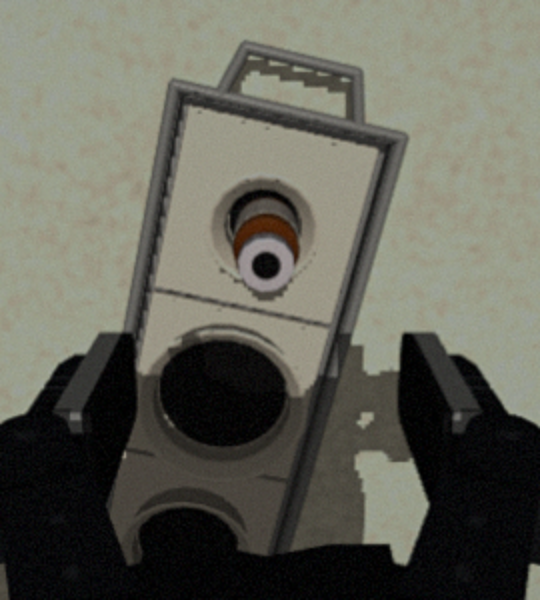

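The 10 ml vial is seated upright in its well (crop, collar at (266,262)). Next is the 20 ml vial.

>>> apply_moves(claw=[0.065, 0.065, 0.065, 0.065, 0.065, 0.065, 0.065, 0.065, 0.065, 0.065, 0.065, 0.065, 0.065, 0.065], delta_pos=[[-0.012, -0.011, 0], [-0.024, -0.0221, 0], [-0.024, -0.0221, 0], [-0.024, -0.0221, 0], [-0.024, -0.0221, 0], [-0.024, -0.0221, 0], [-0.024, -0.0221, 0], [-0.024, -0.0221, 0], [-0.024, -0.0221, 0], [-0.02, -0.0184, 0], [-0.0113, -0.0104, 0], [-0.005, -0.0048, 0], [0, 0, 0], [0, 0, 0]], delta_rot=[[0, 0, 0], [0, 0, 0], [0, 0, 0], [0, 0, 0], [0, 0, 0], [0, 0, 0], [0, 0, 0], [0, 0, 0], [0, 0, 0], [0, 0, 0], [0, 0, 0], [0, 0, 0], [0, 0, 0], [0, 0, 0]])

```text
time: 12.27
tool_pos: [0.4427, -0.0624, 0.1444]
orientation: [0.707, 0.707, -0.0, -0.0]
force: [0.4, 0.5, 0.5]
width: 0.0652
gripper_force: 0.0
```

Down by 0.1125 to a TCP height of about 0.032, then grip.

>>> apply_moves(claw=[0.065, 0.065, 0.065, 0.065, 0.065, 0.065, 0.065, 0.065, 0.065, 0.065, 0.022, 0.022, 0.022, 0.022, 0.022, 0.022, 0.022, 0.022], delta_pos=[[0, 0, 0.01], [0, 0, 0.02], [0, 0, 0.02], [0, 0, 0.02], [0, 0, 0.02], [0, 0, 0.0125], [0, 0, 0.008], [0, 0, 0.002], [0, 0, 0], [0, 0, 0], [0, 0, 0], [0, 0, 0], [0, 0, 0], [0, 0, 0], [0, 0, 0], [0, 0, 0], [0, 0, 0], [0, 0, 0]], delta_rot=[[0, 0, 0], [0, 0, 0], [0, 0, 0], [0, 0, 0], [0, 0, 0], [0, 0, 0], [0, 0, 0], [0, 0, 0], [0, 0, 0], [0, 0, 0], [0, 0, 0], [0, 0, 0], [0, 0, 0], [0, 0, 0], [0, 0, 0], [0, 0, 0], [0, 0, 0], [0, 0, 0]])

```text
time: 13.77
tool_pos: [0.443, -0.0628, 0.0334]
orientation: [0.707, 0.707, 0.0, 0.0]
force: [-1.7, 0.2, 6.8]
width: 0.0297
gripper_force: 58.9
```

>>> apply_moves(claw=[0.022, 0.022, 0.022, 0.022, 0.022, 0.022, 0.022, 0.022, 0.022, 0.022, 0.022, 0.022, 0.022, 0.022, 0.022, 0.022, 0.022, 0.022], delta_pos=[[0, 0, -0.003], [0, 0, -0.008], [0, 0, -0.018], [0, 0, -0.022], [0, 0, -0.018], [0, 0, -0.008], [0, 0, -0.003], [0.001, 0.008, 0], [0, 0.02, 0], [0, 0.03, 0], [0, 0.03, 0], [0, 0.03, 0], [0, 0.025, 0], [0, 0.015, 0], [0, 0.0068, 0], [0, 0, 0], [0, 0, 0], [0, 0, 0]], delta_rot=[[0, 0, 0], [0, 0, 0], [0, 0, 0], [0, 0, 0], [0, 0, 0], [0, 0, 0], [0, 0, 0], [0, 0, 0], [0, 0, 0], [0, 0, 0], [0, 0, 0], [0, 0, 0], [0, 0, 0], [0, 0, 0], [0, 0, 0], [0, 0, 0], [0, 0, 0], [0, 0, 0]])

```text
time: 15.27
tool_pos: [0.6065, -0.0616, 0.112]
orientation: [0.707, 0.707, -0.0, -0.0]
force: [-0.5, 1.0, -0.5]
width: 0.0299
gripper_force: 59.4
```

```bash
python3 look.py w4 | head -1
```

```text
[ 0.6065 -0.0616  0.112 ]
```

View pics/w4.png

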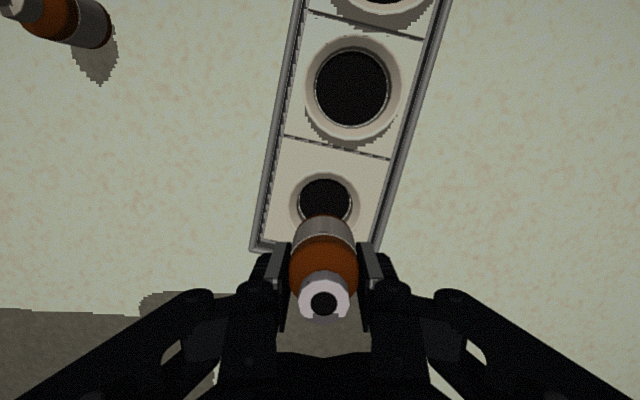

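The 20 ml vial is in line above well20, at (324,200). I lower it.

>>> apply_moves(claw=[0.022, 0.022, 0.022, 0.022, 0.022, 0.022, 0.022, 0.022, 0.022, 0.022, 0.022, 0.022], delta_pos=[[0, 0.0012, 0.01], [0, 0, 0.02], [0, 0, 0.018], [0, 0, 0.01], [0, 0, 0.005], [0, 0, 0.003], [0, 0, 0.001], [0, 0, 0.001], [0, 0, 0.001], [0, 0, 0.0005], [0, 0, 0], [0, 0, 0]], delta_rot=[[0, 0, 0], [0, 0, 0], [0, 0, 0], [0, 0, 0], [0, 0, 0], [0, 0, 0], [0, 0, 0], [0, 0, 0], [0, 0, 0], [0, 0, 0], [0, 0, 0], [0, 0, 0]])

```text
time: 16.32
tool_pos: [0.6087, -0.0617, 0.0432]
orientation: [0.707, 0.707, 0.0, 0.0]
force: [0.2, -0.3, -0.7]
width: 0.0299
gripper_force: 59.4
```

>>> apply_moves(claw=[0.022, 0.022, 0.022, 0.022, 0.022], delta_pos=[[0, 0, 0.0007], [0, 0, 0.0007], [0, 0, 0.0006], [0, 0, 0], [0, 0, 0]], delta_rot=[[0, 0, 0], [0, 0, 0], [0, 0, 0], [0, 0, 0], [0, 0, 0]])

```text
time: 16.73
tool_pos: [0.6087, -0.0617, 0.0415]
orientation: [0.707, 0.707, 0.0, 0.0]
force: [-2.5, 0.4, 5.7]
width: 0.0297
gripper_force: 60.0
```

>>> apply_moves(claw=[0.031, 0.034, 0.04, 0.048, 0.056, 0.056, 0.056, 0.056, 0.06, 0.07, 0.07, 0.072, 0.072, 0.072], delta_pos=[[0, 0, 0], [0, 0, 0], [0, 0, 0], [0, 0, 0], [0, 0, 0], [0, 0, 0], [0, 0, -0.003], [0, 0, -0.01], [0, 0, -0.02], [0, 0, -0.025], [0, 0, -0.025], [0, 0, -0.02], [0, 0, -0.005], [0, 0, 0]], delta_rot=[[0, 0, 0], [0, 0, 0], [0, 0, 0], [0, 0, 0], [0, 0, 0], [0, 0, 0], [0, 0, 0], [0, 0, 0], [0, 0, 0], [0, 0, 0], [0, 0, 0], [0, 0, 0], [0, 0, 0], [0, 0, 0]])

```text
time: 17.9
tool_pos: [0.6093, -0.0618, 0.1514]
orientation: [0.707, 0.707, 0.001, 0.001]
force: [0.6, 0.4, 0.7]
width: 0.072
gripper_force: 0.0
```

```bash
python3 look.py w5|head -1; python3 - <<'E'
import cv2
cv2.imwrite('pics/w5c.png',cv2.resize(cv2.imread('pics/w5.png')[80:330,190:460],None,fx=1.5,fy=1.5))
E
```

```text
[ 0.6093 -0.0618  0.1514]
```

View pics/w5c.png

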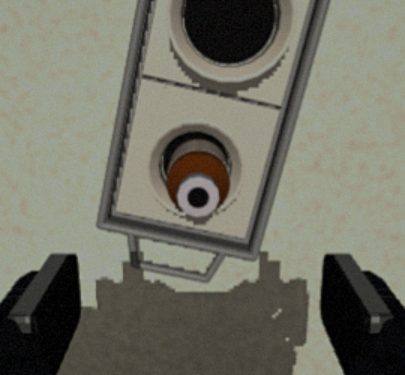

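>>> apply_moves(claw=[0.072, 0.072, 0.072, 0.072, 0.072, 0.072, 0.072, 0.072, 0.072, 0.072, 0.072, 0.072, 0.072, 0.072], delta_pos=[[0.012, -0.008, 0], [0.025, -0.016, 0], [0.025, -0.016, 0], [0.025, -0.016, 0], [0.025, -0.016, 0], [0.025, -0.016, 0], [0.025, -0.016, 0], [0.025, -0.016, 0], [0.025, -0.016, 0], [0.02, -0.014, 0], [0.0139, -0.01, 0], [0.006, -0.0047, 0], [0, 0, 0], [0, 0, 0]], delta_rot=[[0, 0, 0], [0, 0, 0], [0, 0, 0], [0, 0, 0], [0, 0, 0], [0, 0, 0], [0, 0, 0], [0, 0, 0], [0, 0, 0], [0, 0, 0], [0, 0, 0], [0, 0, 0], [0, 0, 0], [0, 0, 0]])

```text
time: 19.12
tool_pos: [0.4436, 0.1901, 0.1482]
orientation: [0.707, 0.707, -0.0, -0.0]
force: [0.5, 0.5, 0.1]
width: 0.0716
gripper_force: 0.0
```

The 20 ml vial is seated upright (crop, collar at (198,197)). I descend on the 50 ml vial.

>>> apply_moves(claw=[0.072, 0.072, 0.072, 0.072, 0.072, 0.072, 0.072, 0.072, 0.072, 0.072, 0.034, 0.034, 0.034, 0.034, 0.034, 0.034, 0.034, 0.034], delta_pos=[[0, 0, 0.01], [0, 0, 0.02], [0, 0, 0.02], [0, 0, 0.02], [0, 0, 0.02], [0, 0, 0.014], [0, 0, 0.008], [0, 0, 0.002], [0, 0, 0], [0, 0, 0], [0, 0, 0], [0, 0, 0], [0, 0, 0], [0, 0, 0], [0, 0, 0], [0, 0, 0], [0, 0, 0], [0, 0, 0]], delta_rot=[[0, 0, 0], [0, 0, 0], [0, 0, 0], [0, 0, 0], [0, 0, 0], [0, 0, 0], [0, 0, 0], [0, 0, 0], [0, 0, 0], [0, 0, 0], [0, 0, 0], [0, 0, 0], [0, 0, 0], [0, 0, 0], [0, 0, 0], [0, 0, 0], [0, 0, 0], [0, 0, 0]])

```text
time: 20.62
tool_pos: [0.4444, 0.1904, 0.036]
orientation: [0.707, 0.707, 0.001, 0.0]
force: [-0.8, -0.7, 6.4]
width: 0.0411
gripper_force: 60.7
```

>>> apply_moves(claw=[0.034, 0.034, 0.034, 0.034, 0.034, 0.034, 0.034, 0.034, 0.034, 0.034, 0.034, 0.034, 0.034, 0.034, 0.034, 0.034, 0.034, 0.034, 0.034], delta_pos=[[0, 0, -0.003], [0, 0, -0.008], [0, 0, -0.018], [0, 0, -0.022], [0, 0, -0.022], [0, 0, -0.015], [0, 0, -0.007], [-0.007, 0.007, 0], [-0.018, 0.019, 0], [-0.025, 0.0265, 0], [-0.025, 0.0265, 0], [-0.025, 0.0265, 0], [-0.025, 0.0265, 0], [-0.022, 0.0235, 0], [-0.015, 0.016, 0], [-0.01, 0.0105, 0], [0, 0, 0], [0, 0, 0], [0, 0, 0]], delta_rot=[[0, 0, 0], [0, 0, 0], [0, 0, 0], [0, 0, 0], [0, 0, 0], [0, 0, 0], [0, 0, 0], [0, 0, 0], [0, 0, 0], [0, 0, 0], [0, 0, 0], [0, 0, 0], [0, 0, 0], [0, 0, 0], [0, 0, 0], [0, 0, 0], [0, 0, 0], [0, 0, 0], [0, 0, 0]])

```text
time: 22.2
tool_pos: [0.6252, 0.0187, 0.1294]
orientation: [0.707, 0.707, -0.0, -0.0]
force: [-0.9, -0.7, -1.4]
width: 0.0409
gripper_force: 60.9
```

>>> apply_moves(claw=[0.034, 0.034, 0.034, 0.034, 0.034, 0.034, 0.034, 0.034, 0.034, 0.034, 0.034, 0.034], delta_pos=[[0, 0.0005, 0.01], [0, 0, 0.02], [0, 0, 0.02], [0, 0, 0.014], [0, 0, 0.009], [0, 0, 0.005], [0, 0, 0.002], [0, 0, 0.001], [0, 0, 0.001], [0, 0, 0.001], [0, 0, 0], [0, 0, 0]], delta_rot=[[0, 0, 0], [0, 0, 0], [0, 0, 0], [0, 0, 0], [0, 0, 0], [0, 0, 0], [0, 0, 0], [0, 0, 0], [0, 0, 0], [0, 0, 0], [0, 0, 0], [0, 0, 0]])

```text
time: 23.2
tool_pos: [0.6265, 0.0182, 0.0473]
orientation: [0.707, 0.707, 0.0, 0.0]
force: [0.2, 0.1, -1.6]
width: 0.0412
gripper_force: 60.9
```

>>> apply_moves(claw=[0.034, 0.034, 0.034, 0.034, 0.034, 0.034], delta_pos=[[0, 0, 0.001], [0, 0, 0.001], [0, 0, 0.0007], [0, 0, 0.0006], [0, 0, 0], [0, 0, 0]], delta_rot=[[0, 0, 0], [0, 0, 0], [0, 0, 0], [0, 0, 0], [0, 0, 0], [0, 0, 0]])

```text
time: 23.7
tool_pos: [0.6264, 0.0182, 0.044]
orientation: [0.707, 0.707, 0.0, 0.0]
force: [-3.3, -0.8, 5.2]
width: 0.0413
gripper_force: 61.6
```

Contact. I release, rise and go to the 100 ml vial.

>>> apply_moves(claw=[0.043, 0.046, 0.052, 0.06, 0.066, 0.066, 0.066, 0.066, 0.066, 0.07, 0.078, 0.08, 0.08, 0.08], delta_pos=[[0, 0, 0], [0, 0, 0], [0, 0, 0], [0, 0, 0], [0, 0, 0], [0, 0, 0], [0, 0, -0.003], [0, 0, -0.01], [0, 0, -0.02], [0, 0, -0.028], [0, 0, -0.028], [0, 0, -0.02], [0, 0, -0.006], [0, 0, 0]], delta_rot=[[0, 0, 0], [0, 0, 0], [0, 0, 0], [0, 0, 0], [0, 0, 0], [0, 0, 0], [0, 0, 0], [0, 0, 0], [0, 0, 0], [0, 0, 0], [0, 0, 0], [0, 0, 0], [0, 0, 0], [0, 0, 0]])

```text
time: 24.87
tool_pos: [0.6271, 0.0182, 0.1613]
orientation: [0.707, 0.707, 0.001, 0.001]
force: [-0.0, -1.0, -0.4]
width: 0.0797
gripper_force: 0.0
```

>>> apply_moves(claw=[0.08, 0.08, 0.08, 0.08, 0.08, 0.08, 0.08, 0.08, 0.08, 0.08, 0.08, 0.08, 0.08, 0.08, 0.08, 0.08], delta_pos=[[-0.012, -0.002, 0], [-0.025, -0.004, 0], [-0.03, -0.005, 0], [-0.03, -0.005, 0], [-0.03, -0.005, 0], [-0.03, -0.005, 0], [-0.03, -0.005, 0], [-0.03, -0.005, 0], [-0.03, -0.005, 0], [-0.03, -0.005, 0], [-0.03, -0.005, 0], [-0.025, -0.004, 0], [-0.02, -0.0035, 0], [-0.01, -0.0015, 0], [0, 0, 0], [0, 0, 0]], delta_rot=[[0, 0, 0], [0, 0, 0], [0, 0, 0], [0, 0, 0], [0, 0, 0], [0, 0, 0], [0, 0, 0], [0, 0, 0], [0, 0, 0], [0, 0, 0], [0, 0, 0], [0, 0, 0], [0, 0, 0], [0, 0, 0], [0, 0, 0], [0, 0, 0]])

```text
time: 26.2
tool_pos: [0.5659, -0.3436, 0.1575]
orientation: [0.707, 0.707, -0.0, -0.001]
force: [0.4, 0.7, -0.2]
width: 0.0802
gripper_force: 0.0
```

```bash
python3 look.py w6
```

```text
[ 0.5659 -0.3436  0.1575]
cam [ 0.568 -0.275  0.293]
[618. 165.] [ 594   82   46  171 6961] [[0.794, -0.386, 0.007], [0.822, -0.262, 0.049]]
[323. 203.] [ 287  160   73   86 4790] [[0.545, -0.36, 0.019], [0.59, -0.32, 0.097]]
```

View pics/w6.png

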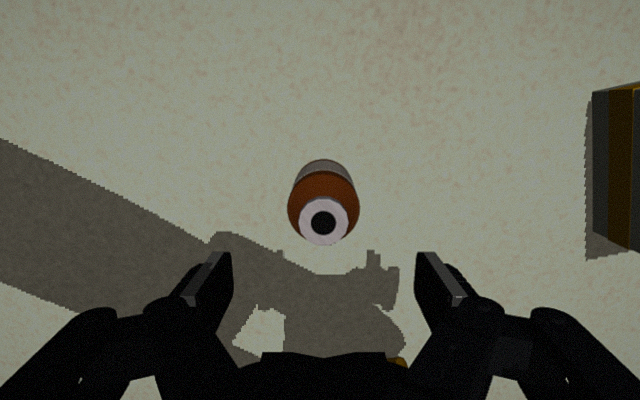

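The 100 ml vial is centred between the open fingers, with its stopper at (323,222). I descend and grip.

>>> apply_moves(claw=[0.08, 0.08, 0.08, 0.08, 0.08, 0.08, 0.08, 0.08, 0.08, 0.08, 0.043, 0.043, 0.043, 0.043, 0.043, 0.043, 0.043, 0.043], delta_pos=[[0, 0, 0.01], [0, 0, 0.02], [0, 0, 0.02], [0, 0, 0.02], [0, 0, 0.02], [0, 0, 0.012], [0, 0, 0.008], [0, 0, 0.002], [0, 0, 0], [0, 0, 0], [0, 0, 0], [0, 0, 0], [0, 0, 0], [0, 0, 0], [0, 0, 0], [0, 0, 0], [0, 0, 0], [0, 0, 0]], delta_rot=[[0, 0, 0], [0, 0, 0], [0, 0, 0], [0, 0, 0], [0, 0, 0], [0, 0, 0], [0, 0, 0], [0, 0, 0], [0, 0, 0], [0, 0, 0], [0, 0, 0], [0, 0, 0], [0, 0, 0], [0, 0, 0], [0, 0, 0], [0, 0, 0], [0, 0, 0], [0, 0, 0]])

```text
time: 27.75
tool_pos: [0.5667, -0.3441, 0.0478]
orientation: [0.707, 0.707, 0.0, 0.001]
force: [-1.7, 1.0, 5.8]
width: 0.0507
gripper_force: 62.3
```

>>> apply_moves(claw=[0.043, 0.043, 0.043, 0.043, 0.043, 0.043, 0.043, 0.043, 0.043], delta_pos=[[0, 0, -0.003], [0, 0, -0.008], [0, 0, -0.016], [0, 0, -0.02], [0, 0, -0.022], [0, 0, -0.022], [0, 0, -0.015], [0, 0, -0.007], [0, 0, -0.002]], delta_rot=[[0, 0, 0], [0, 0, 0], [0, 0, 0], [0, 0, 0], [0, 0, 0], [0, 0, 0], [0, 0, 0], [0, 0, 0], [0, 0, 0]])

```text
time: 28.5
tool_pos: [0.5667, -0.344, 0.1631]
orientation: [0.707, 0.707, 0.0, 0.001]
force: [0.3, -0.4, -1.8]
width: 0.0503
gripper_force: 62.7
```

>>> apply_moves(claw=[0.043, 0.043, 0.043, 0.043, 0.043, 0.043, 0.043, 0.043, 0.043, 0.043, 0.043, 0.043, 0.043, 0.043, 0.043, 0.043, 0.043, 0.043, 0.043, 0.043], delta_pos=[[0.006, 0.001, 0], [0.014, 0.0025, 0], [0.022, 0.0039, 0], [0.03, 0.0053, 0], [0.03, 0.0053, 0], [0.03, 0.0053, 0], [0.03, 0.0053, 0], [0.03, 0.0053, 0], [0.03, 0.0053, 0], [0.03, 0.0053, 0], [0.03, 0.0053, 0], [0.03, 0.0053, 0], [0.03, 0.0053, 0], [0.03, 0.0053, 0], [0.03, 0.0053, 0], [0.022, 0.0039, 0], [0.012, 0.0022, 0], [0.0061, 0.0012, 0], [0, 0, 0], [0, 0, 0]], delta_rot=[[0, 0, 0], [0, 0, 0], [0, 0, 0], [0, 0, 0], [0, 0, 0], [0, 0, 0], [0, 0, 0], [0, 0, 0], [0, 0, 0], [0, 0, 0], [0, 0, 0], [0, 0, 0], [0, 0, 0], [0, 0, 0], [0, 0, 0], [0, 0, 0], [0, 0, 0], [0, 0, 0], [0, 0, 0], [0, 0, 0]])

```text
time: 30.17
tool_pos: [0.6443, 0.098, 0.1611]
orientation: [0.707, 0.707, -0.0, -0.0]
force: [-0.5, -1.1, -3.4]
width: 0.0503
gripper_force: 62.7
```

```bash
python3 look.py w7|head -1
```

```text
[0.6443 0.098  0.1611]
```

View pics/w7.png

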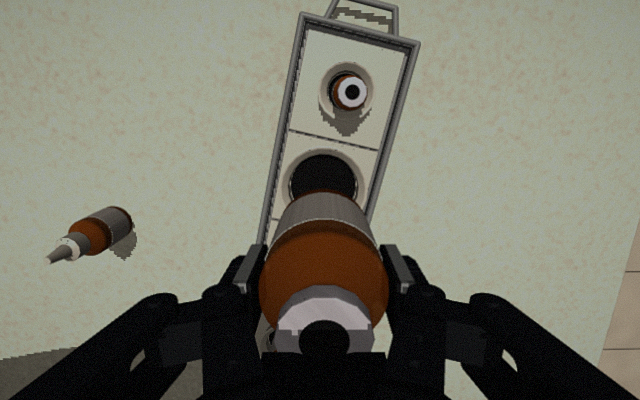

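The 100 ml vial hangs upright over its well, at (322,180), and the 10 ml vial stands seated beyond it at (350,92). I lower it.

>>> apply_moves(claw=[0.043, 0.043, 0.043, 0.043, 0.043, 0.043, 0.043, 0.043, 0.043, 0.043, 0.043, 0.043, 0.043, 0.043], delta_pos=[[0, 0, 0.01], [0, 0, 0.02], [0, 0, 0.02], [0, 0, 0.018], [0, 0, 0.014], [0, 0, 0.009], [0, 0, 0.005], [0, 0, 0.003], [0, 0, 0.001], [0, 0, 0.001], [0, 0, 0.001], [0, 0, 0.0005], [0, 0, 0], [0, 0, 0]], delta_rot=[[0, 0, 0], [0, 0, 0], [0, 0, 0], [0, 0, 0], [0, 0, 0], [0, 0, 0], [0, 0, 0], [0, 0, 0], [0, 0, 0], [0, 0, 0], [0, 0, 0], [0, 0, 0], [0, 0, 0], [0, 0, 0]])

```text
time: 31.38
tool_pos: [0.6448, 0.0984, 0.0594]
orientation: [0.707, 0.707, 0.0, 0.0]
force: [0.6, -0.0, -2.2]
width: 0.05
gripper_force: 62.7
```

>>> apply_moves(claw=[0.043, 0.043, 0.043, 0.043, 0.043, 0.043, 0.043], delta_pos=[[0, 0, 0.001], [0, 0, 0.001], [0, 0, 0.0007], [0, 0, 0.0007], [0, 0, 0.0005], [0, 0, 0], [0, 0, 0]], delta_rot=[[0, 0, 0], [0, 0, 0], [0, 0, 0], [0, 0, 0], [0, 0, 0], [0, 0, 0], [0, 0, 0]])

```text
time: 31.97
tool_pos: [0.6446, 0.0984, 0.0558]
orientation: [0.707, 0.707, 0.0, -0.0]
force: [-4.4, 0.1, 5.0]
width: 0.0502
gripper_force: 63.3
```

Contact at the expected height. I release, rise clear and back off a little, then check everything.

>>> apply_moves(claw=[0.053, 0.056, 0.06, 0.066, 0.074, 0.074, 0.074, 0.074, 0.074, 0.074, 0.074, 0.074, 0.074, 0.074, 0.074, 0.074, 0.074, 0.074, 0.074, 0.074], delta_pos=[[0, 0, 0], [0, 0, 0], [0, 0, 0], [0, 0, 0], [0, 0, 0], [0, 0, 0], [0, 0, -0.003], [0, 0, -0.01], [0, 0, -0.02], [0, 0, -0.028], [0, 0, -0.03], [0, 0, -0.03], [0, 0, -0.03], [0, 0, -0.03], [-0.01, -0.01, -0.02], [-0.02, -0.03, 0], [-0.02, -0.03, 0], [-0.02, -0.03, 0], [-0.01, -0.02, 0], [0, 0, 0]], delta_rot=[[0, 0, 0], [0, 0, 0], [0, 0, 0], [0, 0, 0], [0, 0, 0], [0, 0, 0], [0, 0, 0], [0, 0, 0], [0, 0, 0], [0, 0, 0], [0, 0, 0], [0, 0, 0], [0, 0, 0], [0, 0, 0], [0, 0, 0], [0, 0, 0], [0, 0, 0], [0, 0, 0], [0, 0, 0], [0, 0, 0]])

```text
time: 33.63
tool_pos: [0.5221, 0.0169, 0.2581]
orientation: [0.708, 0.707, 0.001, 0.001]
force: [-0.2, 0.3, 0.5]
width: 0.074
gripper_force: 0.0
```

```bash
python3 - <<'E'
from h import *
a,d=viewer.read_camera('scene'); b,d2=viewer.read_camera('side')
A=cv2.resize(a[120:290,270:450],None,fx=2.2,fy=2.2); B=cv2.resize(b[130:250,180:400],(396,374))
cv2.imwrite('pics/f.png',np.hstack([A,B]))
for c,dd in(('scene',d),('side',d2)):
    C=cloud(viewer.camera_model(c),dd).reshape(-1,3)
    for n,x,y in(('10',.6634,.178),('20',.608,-.0615),('50',.6263,.0185),('100',.645,.0985)):
        q=C[np.hypot(C[:,0]-x,C[:,1]-y)<.016]; print(c,n,np.percentile(q[:,2],97).round(4) if len(q) else None)
E
```

```text
scene 10 0.0644
scene 20 0.0697
scene 50 0.0846
scene 100 0.1057
side 10 0.0641
side 20 0.0699
side 50 0.084
side 100 0.1057
```

View pics/f.png

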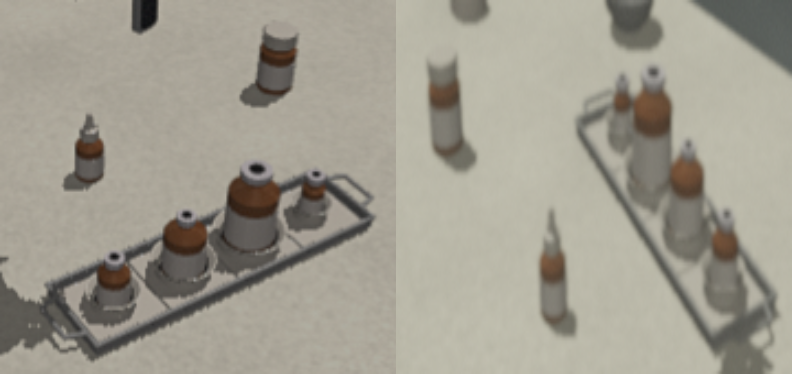

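All four vials stand upright in their own wells. Their measured tops are 62/68/82/103 mm plus a uniform bias of about 2 mm, so they are on the well floors. The tablet and dropper bottles are untouched, so I hand in.

```bash
python3 -c "
from plant import bot
print(bot.finish_job())"
```

```text
the job is handed in; nothing more can be done
None
```

All four injection vials stand upright at the bottom of their own wells, the tablet and dropper bottles were left where they stood, and the job was handed in at about 34 s of the 96 s allowed; no verdict was returned.

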